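# Reload the extraction instrument's cartridge drawer and start the run

## Task

Pull open the instrument's drawer, move every spent amber cartridge out of it into the yellow discard tray, and load every fresh white cartridge flat into an empty bay of its own, with its blue lid pressed fully home (no red showing). Then slide the drawer fully shut and, once it is shut, press the green start button all the way down for a moment and let go. Leave the bottle and the tip box where they are.

Things in the scene. Friction and masses are not known exactly. Their poses are not given: they have to be found in the camera images.
- instrument: Bench-top extraction instrument, black housing 260 deep x 290 wide x 115 high (a 75 mm higher housing on its rear part, from 30 mm behind the origin backwards). Fixed to the bench. Origin: centre of its underside; its x axis points away from its drawer front (the drawer slides out to its -x), y along its width, z up.
- drawer (a joint): Loading drawer: light-grey front panel, steel bar handle. 0 = shut, grows as it slides out to the instrument's -x, 0.130 m = fully open (stop). Needs about 1.5 N, stays where left. The panel spans 30 to 102 mm above the bench; its outer face is 65 mm in front (-x) of the bay centres. Drawer floor 45 mm above the bench. Shut, the bays are wholly under the housing.
- drawer_handle (a point): Middle of the drawer's bar handle: round steel bar 11 mm thick, 130 mm long, along the instrument's y axis, 84 mm above the bench, its axis 45 mm in front of the drawer's front panel. Same axes as the instrument. Can be pinched from above.
- drawer_floor (a point): Centre of the drawer's inner floor, moves with the drawer, same axes as the instrument. The floor carries four bays side by side along y.
- bay0 (a point): Centre of the floor of bay 0 of 4 (bay 0 at the instrument's -y side), moves with the drawer, same axes. A bay is 100 mm long (x), 40 mm wide (y); pitch 62 mm; ribs between bays 14 mm high, 22 mm wide. The front panel rises 57 mm above the floor just ahead of the bays; a 16 mm high wall behind. A cartridge lies lengthwise along x in a bay, either way round.
- bay1 (a point): Centre of the floor of bay 1 of 4 (bay 0 at the instrument's -y side), moves with the drawer, same axes. A bay is 100 mm long (x), 40 mm wide (y); pitch 62 mm; ribs between bays 14 mm high, 22 mm wide. The front panel rises 57 mm above the floor just ahead of the bays; a 16 mm high wall behind. A cartridge lies lengthwise along x in a bay, either way round.
- bay2 (a point): Centre of the floor of bay 2 of 4 (bay 0 at the instrument's -y side), moves with the drawer, same axes. A bay is 100 mm long (x), 40 mm wide (y); pitch 62 mm; ribs between bays 14 mm high, 22 mm wide. The front panel rises 57 mm above the floor just ahead of the bays; a 16 mm high wall behind. A cartridge lies lengthwise along x in a bay, either way round.
- bay3 (a point): Centre of the floor of bay 3 of 4 (bay 0 at the instrument's -y side), moves with the drawer, same axes. A bay is 100 mm long (x), 40 mm wide (y); pitch 62 mm; ribs between bays 14 mm high, 22 mm wide. The front panel rises 57 mm above the floor just ahead of the bays; a 16 mm high wall behind. A cartridge lies lengthwise along x in a bay, either way round.
- fresh0: Fresh cartridge (2 or 3 of these are present, lying on the bench): white box body 84 long (x) x 32 wide (y) x 34 high with two teal bands, 70 g, and a blue snap lid on top. Origin: centre of its underside; z up out of the lid. Grip it across its 32 mm width, on the white body below the lid.
- fresh0_lid (a joint): Blue snap lid of fresh0, 76 x 24 x 6 mm. 0 = 6 mm proud, red skirt showing; 0.006 m = fully home, resting on the body, no red visible. Takes about 5 N straight down, stays where pushed. Press the centre of its top face, on the cartridge's z axis: 46 mm above the cartridge's underside when proud, 40 mm when home.
- fresh1: Fresh cartridge (2 or 3 of these are present, lying on the bench): white box body 84 long (x) x 32 wide (y) x 34 high with two teal bands, 70 g, and a blue snap lid on top. Origin: centre of its underside; z up out of the lid. Grip it across its 32 mm width, on the white body below the lid.
- fresh1_lid (a joint): Blue snap lid of fresh1, 76 x 24 x 6 mm. 0 = 6 mm proud, red skirt showing; 0.006 m = fully home, resting on the body, no red visible. Takes about 5 N straight down, stays where pushed. Press the centre of its top face, on the cartridge's z axis: 46 mm above the cartridge's underside when proud, 40 mm when home.
- fresh2: Fresh cartridge (2 or 3 of these are present, lying on the bench): white box body 84 long (x) x 32 wide (y) x 34 high with two teal bands, 70 g, and a blue snap lid on top. Origin: centre of its underside; z up out of the lid. Grip it across its 32 mm width, on the white body below the lid.
- fresh2_lid (a joint): Blue snap lid of fresh2, 76 x 24 x 6 mm. 0 = 6 mm proud, red skirt showing; 0.006 m = fully home, resting on the body, no red visible. Takes about 5 N straight down, stays where pushed. Press the centre of its top face, on the cartridge's z axis: 46 mm above the cartridge's underside when proud, 40 mm when home.
- spent0: Spent cartridge (1 or 2 of these are present, at the start in bays of the shut drawer): amber-brown box 84 long (x) x 32 wide (y) x 34 high with a fixed dark pierced lid 6 mm thick, 28 mm wide, on top (40 mm in all), 70 g. Origin: centre of its underside, z up.
- spent1: Spent cartridge (1 or 2 of these are present, at the start in bays of the shut drawer): amber-brown box 84 long (x) x 32 wide (y) x 34 high with a fixed dark pierced lid 6 mm thick, 28 mm wide, on top (40 mm in all), 70 g. Origin: centre of its underside, z up.
- spent2: Spent cartridge (1 or 2 of these are present, at the start in bays of the shut drawer): amber-brown box 84 long (x) x 32 wide (y) x 34 high with a fixed dark pierced lid 6 mm thick, 28 mm wide, on top (40 mm in all), 70 g. Origin: centre of its underside, z up.
- spent3: Spent cartridge (1 or 2 of these are present, at the start in bays of the shut drawer): amber-brown box 84 long (x) x 32 wide (y) x 34 high with a fixed dark pierced lid 6 mm thick, 28 mm wide, on top (40 mm in all), 70 g. Origin: centre of its underside, z up.
- discard_tray: Yellow open tray, fixed to the bench, outer 200 (x) x 140 (y) x 45 high, walls and floor 4 mm. Origin: centre of its underside.
- start (a joint): Green start button, sprung: 0 = up, 0.006 m = fully down, takes about 5 N; comes back up when released.
- start_top (a point): Top centre of the green start button (30 mm across), on top of the instrument's housing, 133 mm above the bench; press straight down.
- buffer_bottle: Bystander: bottle 56 mm across, 120 high, origin at the centre of its underside. Leave alone.
- tip_box: Bystander: box of pipette tips with blue lid, 92 x 122 x 57 high, origin at the centre of its underside. Leave alone.

How it is judged:
On the way, in this order (a step that is already met when the one before it is completed fails the run):
1. the drawer is pulled open by at least 100 mm (value of joint drawer above 0.1 m), for 0.2 s.
2. the drawer is shut with every fresh cartridge flat in a bay, lids home, and every spent cartridge in the discard tray (value of joint drawer below 0.004 m and x of fresh0 in the frame of drawer_floor between -0.02 and 0.02 m and y of fresh0 in the frame of drawer_floor between -0.115 and 0.115 m and z of fresh0 in the frame of drawer_floor between -0.004 and 0.005 m and angle between each of fresh0, fresh1, fresh2's own z axis and vertical below 0.1 rad and value of joint each of fresh0_lid, fresh1_lid, fresh2_lid above 0.0045 m and x of fresh1 in the frame of drawer_floor between -0.02 and 0.02 m and y of fresh1 in the frame of drawer_floor between -0.115 and 0.115 m and z of fresh1 in the frame of drawer_floor between -0.004 and 0.005 m and x of fresh2 in the frame of drawer_floor between -0.02 and 0.02 m and y of fresh2 in the frame of drawer_floor between -0.115 and 0.115 m and z of fresh2 in the frame of drawer_floor between -0.004 and 0.005 m and x of spent0 in the frame of discard_tray between -0.1 and 0.1 m and y of spent0 in the frame of discard_tray between -0.07 and 0.07 m and z of spent0 in the frame of discard_tray between -0.005 and 0.045 m and x of spent1 in the frame of discard_tray between -0.1 and 0.1 m and y of spent1 in the frame of discard_tray between -0.07 and 0.07 m and z of spent1 in the frame of discard_tray between -0.005 and 0.045 m and x of spent2 in the frame of discard_tray between -0.1 and 0.1 m and y of spent2 in the frame of discard_tray between -0.07 and 0.07 m and z of spent2 in the frame of discard_tray between -0.005 and 0.045 m and x of spent3 in the frame of discard_tray between -0.1 and 0.1 m and y of spent3 in the frame of discard_tray between -0.07 and 0.07 m and z of spent3 in the frame of discard_tray between -0.005 and 0.045 m), for 0.2 s.
3. with the drawer shut the start button is pressed down (value of joint drawer below 0.004 m and value of joint start above 0.004 m), for 0.1 s.
At the end, for the whole second after the job is handed in: The drawer is shut to within 4 mm; each fresh cartridge present lies flat on the floor of a bay (within 5 mm in height, upright within 0.1 rad) with its lid pressed at least 4.5 of 6 mm; each spent cartridge is inside the discard tray; the start button is released; all at rest (all of step 2 and value of joint start below 0.002 m and linear speed of each of fresh0, fresh1, fresh2, spent0, spent1, spent2, spent3 below 0.03 m/s); the robot touches nothing.
It fails at once if the bottle is shifted by more than 30 mm or knocked over (distance of buffer_bottle from where it was at the start of the episode above 0.03 m or angle between buffer_bottle's own z axis and vertical above 0.4 rad).
It fails at once if the tip box is shifted by more than 30 mm or knocked over (distance of tip_box from where it was at the start of the episode above 0.03 m or angle between tip_box's own z axis and vertical above 0.4 rad).
Of fresh0, fresh1, fresh2 only 2 to 3 are there at a start; the rules pass over those that are not, and their reading is None.
Of spent0, spent1, spent2, spent3 only 1 to 2 are there at a start; the rules pass over those that are not, and their reading is None.
At some moment in a run one of fresh0, fresh1, fresh2 may be knocked a few centimetres aside while the robot is not near it.
Once in a run the grip may slacken for a moment while it holds something.
It also fails if it takes over 210 s, if anything falls off the work surface, if the arm or the gripper's body presses on something with over 40 N, if the wrist force passes 120 N, or if a joint passes its speed limit or range.

## Robot

A 6-joint arm with a two-finger parallel gripper is mounted at the origin on the work surface. World frame = base frame: x ahead of the robot, y to its left, z up, the work surface at z = 0. Lengths are in m, angles in rad, forces in N, time in s.
With the tool pointing down it reaches from about 0.3 to 0.775 m from the base axis. Payload 14.6 kg.
Tool frame: the origin (TCP) lies on the centre line of the jaws, within the pads' length; the fingertips stand 19 mm ahead of it and the grasp point (between the pads) is the TCP; z points along the fingers, y is the line along which they close (so a half turn about z gives the same grasp; the last joint's range is limited). The gripper opens to 94 mm and grips with 3 to 60 N. Pads are 16 mm wide; open, the fingers measure 119 mm over their backs; the gripper's body (75 mm by 177 mm) begins 78 mm behind the grasp point.
Start: joints at [-1.221, 0.3, 1.521, -0, 1.321, -0.067], TCP at [0.223, -0.503, 0.224] pointing down, gripper open.
Joint ranges: [-3.03, 3.03], [-0.79, 2.21], [0.23, 2.52], [-1.04, 4.18], [0, 3.07], [-2.55, 2.55]. Speed limits (rad/s): [2.22, 2.22, 2.57, 3.14, 3.14, 3.14].

## Interface

Orientations are given as [roll, pitch, yaw] about the fixed x, y, z axes, in that order (R = Rz(yaw) Ry(pitch) Rx(roll)).
In Python, from station import get_obs, camera, workorder gives the robot as it stands.
- The arm moves only by the tool play_rows, never from a script. Its argument "motion" is a list that holds one entry, the list of rows, each a list of 7 numbers: the shift along the tool's x, y, z as a fraction of full scale, then the turn, a rotation vector about the tool's x, y, z as a fraction of full scale, then the opening, from -1 (shut) to 1 (fully open). In form: [[[x, y, z, ax, ay, az, grip], ...]]. A call has 1 to 10 rows; each row is the pose to reach, as a shift and turn from the pose commanded when the call began, along the tool's axes at that moment, turning the shorter way round; what a row does not reach only later rows make up. Full scale, the value 1, is 0.25 m for a shift and 2 pi rad for a turn. A row lasts 1/10 s, in which the tool goes at most 50 mm and 8.59 degrees, less where a joint would pass 70% of its speed; a pose out of reach is approached as far as the arm can. A call with a number of a shift or a turn outside -1 to 1 is refused whole. A call with a gripper value outside its range is refused whole. The fingers move at their own pace and stop on an object; "grip_force" is the grip in N (left out, the last holds). Time passes only in rows, so rows that repeat a pose let the fingers close. It gives the time, the measured TCP pose, the force, the opening and the grip force at its end, in the units of the state.
- get_obs(): the state, without advancing time (a new reading comes with each control period).
- camera(name): name is "scene" or "side" or "wrist"; returns a dict with "frame" (400x640x3 uint8, red, green, blue), "z_map" (400x640 float32, m along the optical axis (not along the pixel's ray), 0 where there is no reading), "camera_matrix" (3x3 intrinsics, pixels), "T" (4x4, takes a point from camera to world coordinates); the wrist camera has in their place "T_tool_cam" (4x4, takes a point from camera to tool coordinates, whose origin is the TCP and whose axes are the flange's). Camera axes: x right, y up, looking along -z (the intrinsics and any distortion apply to the point x, -y, -z); pixel columns grow to the right and rows downward; lengths in m; the calibration is good to about 2 mm. A picture is of the moment at which its call begins: read the wrist's pose just before it.
- workorder.hand_in(): hands the job in; it is judged then, once.
The state is a dict: "time_s": time; "qpos": joint angles; "joint_vel": joint speeds; "tau": joint torques, N m; "ee_pos": TCP position; "eef_rot": TCP orientation; "force": force on the tool from outside, world axes, zero at the start; "moment": the same for the moment, N m; "grip_width": finger opening in m; "grip_force": force on a finger pad.
Only numpy, scipy, OpenCV 4.12 (cv2) and the standard library are available. Lean on these libraries where they do the work, as an engineer would, in place of code of your own. Each camera call takes 0.05 s, during which the arm holds its last target. There are 200 camera calls.

## Working session

There is one attempt and no reset: what is moved stays moved. The work goes in short steps, Python scripts to look and compute and a tool call to move; the robot and the scene stay as the last step left them, time stands still between calls to the robot, and variables do not carry over. Pictures are saved under pics/ and viewed, at most 14 in all, crops included, and the job is handed in when it is done.

Besides the shell and the picture viewer there is one more tool, called after "Emit:" in YAML: its name, and indented under it one key for each argument. play_rows: Moves the arm, as the interface text tells. Its arguments: {"type":"object","properties":{"motion":{"type":"array"},"grip_force":{"type":"number"}},"required":["motion"]}

```bash
mkdir -p pics; ls
cat > h.py <<'E'
import numpy as np, cv2
from station import get_obs, camera, workorder
from scipy.spatial.transform import Rotation as R
def Ttool():
    o=get_obs(); T=np.eye(4); T[:3,:3]=R.from_euler('xyz',o['eef_rot']).as_matrix(); T[:3,3]=o['ee_pos']; return T
def snap(name,fn=None):
    Tt=Ttool(); c=camera(name)
    T=c['T'] if 'T' in c else Tt@c['T_tool_cam']
    if fn: cv2.imwrite('pics/'+fn,c['frame'][:,:,::-1])
    return c,np.array(T)
def cloud(c,T):
    K=c['camera_matrix']; z=c['z_map']; v,u=np.indices(z.shape)
    P=np.stack([(u-K[0,2])/K[0,0]*z,-(v-K[1,2])/K[1,1]*z,-z],-1)
    return P@T[:3,:3].T+T[:3,3]
E
python3 - <<'E'
from h import *
o=get_obs(); print(o)
for n in ['scene','side','wrist']:
    c,T=snap(n,n+'0.png'); print(n,c['camera_matrix'].tolist(),np.round(T,3).tolist(),[k for k in c],(c['z_map']>0).mean())
E
```

```text
pics
{'time_s': 0.0, 'qpos': array([-1.22062019e+00,  3.00439892e-01,  1.52158331e+00,  3.76456173e-06,
        1.32067856e+00, -6.66057869e-02]), 'joint_vel': array([-1.63683518e-03, -7.32632626e-04, -3.91482305e-04, -9.15947863e-05,
        5.62367621e-04,  6.44063863e-04]), 'tau': array([ 5.93475361e-04, -5.31803620e+01, -3.52735698e+01,  7.08882906e-02,
        2.44696724e-02, -6.50537595e-05]), 'ee_pos': array([ 0.22256483, -0.50269728,  0.22390249]), 'eef_rot': array([-3.14048625e+00, -7.74567408e-05,  4.16780944e-01]), 'force': array([ 0.13393127, -0.82517446,  0.68587892]), 'moment': array([-0.01863451, -0.0315432 ,  0.00104663]), 'grip_force': 0.0, 'grip_width': 0.09406151468318703}
scene [[419.7294499283384, 0.0, 318.39773900513455], [0.0, 419.7294499283384, 195.83861210356008], [0.0, 0.0, 1.0]] [[0.49, -0.677, 0.55, 1.102], [0.872, 0.373, -0.317, -0.282], [0.009, 0.635, 0.773, 0.866], [0.0, 0.0, 0.0, 1.0]] ['frame', 'z_map', 'camera_matrix', 'T'] 0.996140625
side [[406.79116876976406, 0.0, 321.9303951448404], [0.0, 406.79116876976406, 205.66755436569446], [0.0, 0.0, 1.0]] [[-0.897, 0.189, -0.399, 0.201], [-0.441, -0.433, 0.786, 0.783], [-0.025, 0.881, 0.472, 0.575], [0.0, 0.0, 0.0, 1.0]] ['frame', 'z_map', 'camera_matrix', 'T'] 0.99597265625
wrist [[303.1244243160987, 0.0, 329.39346066682197], [0.0, 303.1244243160987, 204.67039586766302], [0.0, 0.0, 1.0]] [[0.405, 0.888, 0.216, 0.284], [-0.914, 0.393, 0.095, -0.474], [-0.001, -0.236, 0.972, 0.384], [0.0, 0.0, 0.0, 1.0]] ['frame', 'z_map', 'camera_matrix', 'T_tool_cam'] 0.99595703125
```

View pics/scene0.png

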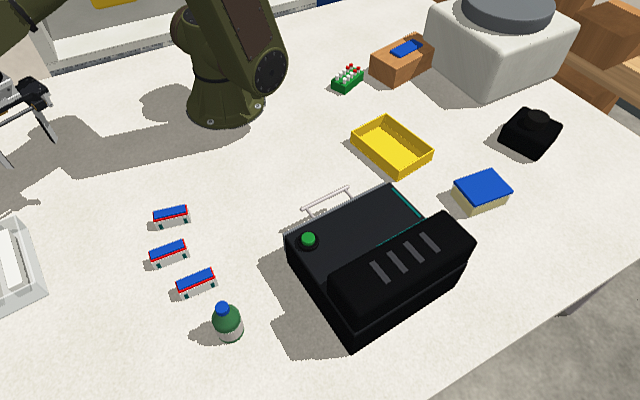

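View pics/side0.png

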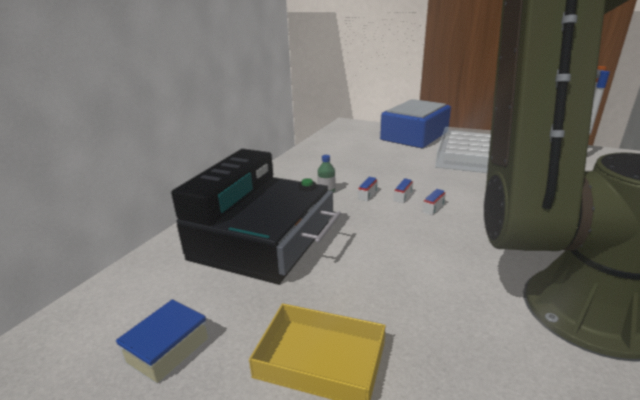

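The scene view shows three fresh cartridges at about (170,215), (168,252) and (195,282). The bottle is at (228,322), the button at (308,240), the handle at (327,200), the tray at (392,147) and the tip box at (483,190). The side view shows the same objects.

```bash
cat >> h.py <<'E'
def rect(P):
    (c,s,a)=cv2.minAreaRect(np.float32(P[:,:2]*1000)); 
    a=a if s[0]>=s[1] else a+90   # long-axis angle
    return np.round(np.array(c)/1000,4),np.round(sorted(s),1),round((a+90)%180-90,1)
def comps(m,amin=40):
    n,l,st,ce=cv2.connectedComponentsWithStats(m.astype(np.uint8)); return [(l==i,ce[i],st[i,4]) for i in range(1,n) if st[i,4]>=amin]
def fresh(c,T,zlo=.03,zhi=.06):
    W=cloud(c,T); f=c['frame'].astype(int); r,g,b=f[...,0],f[...,1],f[...,2]
    m=(b>120)&(b>r*1.6)&(b>g*1.4)&(W[...,2]>zlo)&(W[...,2]<zhi)
    return [(ce.round(),a,rect(W[k]),round(float(np.median(W[k][:,2])),4)) for k,ce,a in comps(m)]
E
python3 - <<'E'
from h import *
for n in ['scene','side']:
    c,T=snap(n); W=cloud(c,T); f=c['frame'].astype(int); r,g,b=f[...,0],f[...,1],f[...,2]; X=W[...,0];Y=W[...,1];Z=W[...,2]
    print(n)
    for q in fresh(c,T): print('blue',q)
    m=(r>150)&(r>b*2)&(g>b*1.7)&(Z>.035)&(Z<.06)&(X>0)
    for k,ce,a in comps(m,100): print('tray',ce,a,rect(W[k]))
    m=(g>80)&(g>r*1.8)&(g>b*1.5)&(Z>.12)&(Z<.145)
    for k,ce,a in comps(m,30): print('btn',ce,a,rect(W[k]),np.median(Z[k]))
    m=(f.max(-1)<110)&(Z>.105)&(Z<.125)&(X>.3)&(Y>-.4)&(Y<.5)
    for k,ce,a in comps(m,1000): print('housing',ce,a,rect(W[k]),np.median(Z[k]))
    m=(Z>.075)&(Z<.1)&(f.min(-1)>110)&(X>.2)&(X<.8)&(Y>-.3)&(Y<.3)
    for k,ce,a in comps(m,15): print('handle?',ce,a,rect(W[k]))
    print('bottle', [(ce,W[k][:,:2].mean(0)) for k,ce,a in comps((Z>.07)&(Z<.11)&(X>.4)&(X<.9)&(Y<-.2)&(Y>-.6),50)])
E
```

```text
scene
blue (array([484., 186.]), np.int32(1245), (array([0.7005, 0.4364]), array([ 91.4, 121.1]), 84.0), 0.0571)
blue (array([169., 211.]), np.int32(249), (array([ 0.3847, -0.2891]), array([25.3, 74.1]), 78.7), 0.0462)
blue (array([166., 249.]), np.int32(306), (array([ 0.4849, -0.3262]), array([24.7, 74.9]), 87.0), 0.0452)
blue (array([194., 278.]), np.int32(351), (array([ 0.5888, -0.2955]), array([23.5, 75.4]), 87.9), 0.0462)
tray [392.33587786 143.32824427] 393 (array([0.4384, 0.3402]), array([143.8, 201.4]), 8.3)
btn [307.85810811 237.96621622] 148 (array([ 0.6695, -0.0574]), array([28. , 28.4]), -19.4) 0.1368440007774927
housing [356.19011864 236.1237423 ] 6659 (array([0.7475, 0.0588]), array([261.6, 289.2]), -86.6) 0.11521916356995965
handle? [324.72875817 198.86601307] 306 (array([0.5735, 0.0499]), array([ 44.5, 140.1]), -87.8)
bottle [(array([226.16216216, 318.71933472]), array([ 0.7286733 , -0.26927616]))]
side
blue (array([401., 135.]), np.int32(298), (array([ 0.6278, -0.7725]), array([ 20.9, 182.4]), -13.6), 0.0449)
blue (array([367., 182.]), np.int32(67), (array([ 0.5863, 
[... 157 characters left out ...]
array([435., 195.]), np.int32(76), (array([ 0.3818, -0.2831]), array([18.4, 72. ]), 78.6), 0.0484)
blue (array([159., 330.]), np.int32(2518), (array([0.6971, 0.4396]), array([ 88.9, 121.3]), 83.7), 0.0579)
tray [324.71142857 353.17071429] 1400 (array([0.4364, 0.3419]), array([140.5, 197.1]), 8.0)
btn [306.29411765 181.85294118] 34 (array([ 0.665, -0.047]), array([16.2, 18. ]), 27.4) 0.13806456728987535
housing [264.15900675 211.55565236] 4591 (array([0.7435, 0.0629]), array([258.5, 295.2]), -87.9) 0.11658135905188466
handle? [323.1344086  225.13978495] 186 (array([0.5762, 0.0528]), array([ 45.2, 137.8]), -87.0)
bottle [(array([325.39086294, 168.29441624]), array([ 0.71204532, -0.2538046 ]))]
```

```bash
cat > go.py <<'E'
import sys
from h import *
def go(x,y,z,yaw,T=None):
    T=Ttool() if T is None else T; N=R.from_euler('xyz',[np.pi,0,np.radians(yaw)]).as_matrix()
    s=T[:3,:3].T@(np.array([x,y,z])-T[:3,3])/.25; r=R.from_matrix(T[:3,:3].T@N).as_rotvec()/(2*np.pi)
    print(np.round(s,4).tolist(),np.round(r,4).tolist())
    T2=np.eye(4);T2[:3,:3]=N;T2[:3,3]=[x,y,z]; return T2
if __name__=='__main__':
    T=None; o=get_obs(); print(round(o['time_s'],2),o['ee_pos'].round(4),np.degrees(o['eef_rot']).round(2),o['force'].round(1),round(o['grip_width'],4),round(o['grip_force'],1))
    for a in sys.argv[1:]: T=go(*map(float,a.split(',')),T)
E
python3 go.py .39,-.23,.24,60 .557,.05,.2,93 .557,.05,.084,93
```

```text
0.25 [ 0.2226 -0.5028  0.2242] [-179.97   -0.     23.88] [ 0.7  0.9 -0. ] 0.0938 0.0
[1.0539, -0.7267, -0.0628] [-0.0001, -0.0, -0.1003]
[1.3039, 0.0185, 0.16] [0.0, 0.0, -0.0917]
[0.0, -0.0, 0.464] [0.0, 0.0, 0.0]
```

Emit:
play_rows:
  motion:
    - [[1,-0.7,-0.06,0,0,-0.1,-0.15],[1,-0.7,-0.06,0,0,-0.1,-0.15],[1,-0.7,-0.06,0,0,-0.1,-0.15],[1,-0.7,-0.06,0,0,-0.1,-0.15],[1,-0.7,-0.06,0,0,-0.1,-0.15],[1,-0.7,-0.06,0,0,-0.1,-0.15],[1,-0.7,-0.06,0,0,-0.1,-0.15],[1,-0.7,-0.06,0,0,-0.1,-0.15],[1,-0.7,-0.06,0,0,-0.1,-0.15]]

```text
time_s: 1.15
ee_pos: [0.38, -0.2424, 0.2393]
eef_rot: [-3.141, 0.0, 1.045]
force: [0.6, -0.3, -0.4]
grip_width: 0.04
grip_force: 0.0
```

```bash
python3 go.py .5,-.05,.25,93  .557,.05,.2,93 .557,.05,.084,93
python3 - <<'E'
from h import *
c,T=snap('wrist','w1.png')
for q in fresh(c,T): print(q)
E
```

```text
1.15 [ 0.38   -0.2424  0.2393] [-1.7998e+02  1.0000e-02  5.9850e+01] [ 0.6 -0.3 -0.4] 0.04 0.0
[0.9067, 0.0286, -0.043] [-0.0001, 0.0, -0.0921]
[0.3875, 0.2486, 0.2] [0.0, 0.0, 0.0]
[0.0, -0.0, 0.464] [0.0, 0.0, 0.0]
(array([509., 138.]), np.int32(1240), (array([ 0.5871, -0.2934]), array([22.9, 73.4]), 88.7), 0.0458)
(array([438., 205.]), np.int32(1008), (array([ 0.483 , -0.3248]), array([21.5, 74.1]), 87.1), 0.0452)
(array([349., 219.]), np.int32(911), (array([ 0.3815, -0.2874]), array([21. , 74.1]), 77.9), 0.046)
```

Emit:
play_rows:
  motion:
    - [[0.91,0.03,-0.04,0,0,-0.092,-0.15],[0.91,0.03,-0.04,0,0,-0.092,-0.15],[0.91,0.03,-0.04,0,0,-0.092,-0.15],[0.91,0.03,-0.04,0,0,-0.092,-0.15],[0.91,0.03,-0.04,0,0,-0.092,-0.15],[0.91,0.03,-0.04,0,0,-0.092,-0.15],[0.91,0.03,-0.04,0,0,-0.092,-0.15]]

```text
time_s: 1.9
ee_pos: [0.5009, -0.0497, 0.249]
eef_rot: [-3.141, 0.0, 1.622]
force: [-0.8, 0.1, -0.9]
grip_width: 0.0398
grip_force: 0.0
```

```bash
python3 - <<'E'
from h import *
c,T=snap('wrist','w2.png'); W=cloud(c,T); f=c['frame'].astype(int);X,Y,Z=W[...,0],W[...,1],W[...,2]
m=(Z>.078)&(Z<.1)&(f.min(-1)>110)&(X>.2)&(X<.8)&(Y>-.3)&(Y<.3)
for k,ce,a in comps(m,15): print('handle?',ce,a,rect(W[k]))
for lo,hi in [(-.02,.12)]:
  s=m&(X<.575); p=W[s]; 
  for y in np.arange(-.03,.13,.02):
    q=p[abs(p[:,1]-y)<.01]; 
    if len(q)>3: print(round(y,2),len(q),q[:,0].mean().round(4),q[:,0].min().round(4))
E
python3 go.py .557,.05,.2,93 .557,.05,.084,93
```

```text
handle? [396.76940382  96.42744657] 1778 (array([0.5748, 0.0523]), array([ 46.6, 138.5]), -86.1)
-0.01 214 0.5625 0.5544
0.01 189 0.5592 0.5526
0.03 184 0.5577 0.5516
0.05 192 0.5566 0.5512
0.07 208 0.5553 0.5498
0.09 216 0.5542 0.5482
0.11 332 0.5582 0.5476
1.95 [ 0.5007 -0.05    0.2491] [-179.96    0.     92.9 ] [-0.2 -0.  -0.4] 0.0399 0.0
[0.3882, 0.2453, 0.1962] [-0.0001, 0.0, -0.0003]
[0.0, -0.0, 0.464] [0.0, 0.0, 0.0]
```

Emit:
play_rows:
  motion:
    - [[0.39,0.245,0.196,0,0,-0.001,-0.15],[0.39,0.245,0.196,0,0,-0.001,-0.15],[0.39,0.245,0.196,0,0,-0.001,-0.15],[0.39,0.245,0.3,0,0,-0.001,-0.15],[0.39,0.245,0.4,0,0,-0.001,-0.15],[0.39,0.245,0.5,0,0,-0.001,-0.15],[0.39,0.245,0.6,0,0,-0.001,-0.15],[0.39,0.245,0.66,0,0,-0.001,-0.15],[0.39,0.245,0.66,0,0,-0.001,-0.15]]

```text
time_s: 2.85
ee_pos: [0.556, 0.0501, 0.0826]
eef_rot: [-3.138, 0.0, 1.627]
force: [1.1, 0.4, 0.4]
grip_width: 0.04
grip_force: 0.0
```

Emit:
play_rows:
  motion:
    - [[0,0,0,0,0,0,-1],[0,0,0,0,0,0,-1],[0,0,0,0,0,0,-1],[0,0,0,0,0,0,-1]]
  grip_force: 25

```text
time_s: 3.25
ee_pos: [0.5573, 0.0518, 0.0851]
eef_rot: [3.141, 0.0, 1.629]
force: [-5.9, -0.4, 1.5]
grip_width: 0.0115
grip_force: 3.5
```

```bash
python3 go.py .4285,.0425,.084,93.5
```

```text
3.25 [0.5573 0.0518 0.0851] [179.95   0.    93.36] [-5.9 -0.4  1.5] 0.0115 3.5
[-0.007, -0.5167, 0.004] [0.0002, 0.0, -0.0004]
```

Emit:
play_rows:
  motion:
    - [[0,-0.05,0,0,0,0,-1],[0,-0.1,0,0,0,0,-1],[0,-0.16,0,0,0,0,-1],[0,-0.22,0,0,0,0,-1],[0,-0.28,0,0,0,0,-1],[0,-0.34,0,0,0,0,-1],[0,-0.4,0,0,0,0,-1],[0,-0.46,0,0,0,0,-1],[0,-0.505,0,0,0,0,-1],[0,-0.515,0,0,0,0,-1]]

```text
time_s: 4.25
ee_pos: [0.4282, 0.0445, 0.085]
eef_rot: [3.14, -0.0, 1.63]
force: [2.3, 3.8, 1.5]
grip_width: 0.01
grip_force: 25.0
```

Emit:
play_rows:
  motion:
    - [[0,0,0,0,0,0,-1],[0,0,0,0,0,0,-1],[0,0,0,0,0,0,-0.2],[0,0,0,0,0,0,-0.15],[0,0,-0.15,0,0,0,-0.15],[0,0,-0.3,0,0,0,-0.15],[0,0,-0.5,0,0,0,-0.15],[0,0,-0.6,0,0,0,-0.1],[0,0,-0.6,0,0,0,-0.1]]

```text
time_s: 5.15
ee_pos: [0.4298, 0.0443, 0.2377]
eef_rot: [3.136, 0.0, 1.629]
force: [1.7, -0.3, -0.5]
grip_width: 0.0422
grip_force: 0.0
```

```bash
python3 go.py
python3 - <<'E'
from h import *
c,T=snap('scene','s3.png');c2,T2=snap('wrist','w3.png')
cv2.imwrite('pics/m3.png',np.hstack([c['frame'][100:400,150:550],c2['frame'][:300,120:520]])[:,:,::-1])
E
```

```text
5.15 [0.4298 0.0443 0.2377] [1.7968e+02 3.0000e-02 9.3360e+01] [ 1.7 -0.3 -0.5] 0.0422 0.0
```

View pics/m3.png

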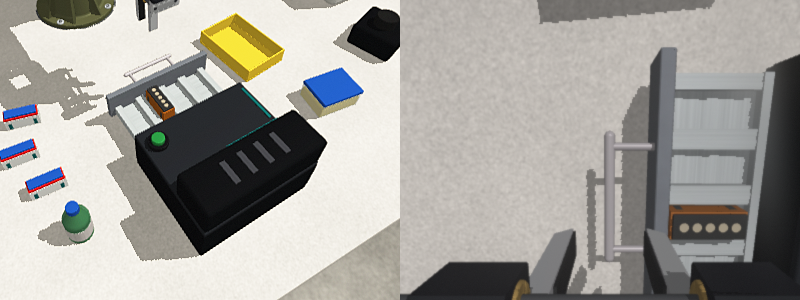

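The drawer is open. One amber cartridge shows in bay 1 at about (160,100) in the left view, and bays 2 and 3 are empty. I'll look from above next.

```bash
python3 go.py .45,.05,.27,3.4
```

```text
5.25 [0.4285 0.0443 0.234 ] [-1.7999e+02  1.0000e-02  9.3360e+01] [-0.   1.   0.2] 0.0427 0.0
[0.0178, 0.0872, -0.1441] [-0.0, 0.0, 0.2499]
```

Emit:
play_rows:
  motion:
    - [[0.02,0.09,-0.14,0,0,0.25,0],[0.02,0.09,-0.14,0,0,0.25,0],[0.02,0.09,-0.14,0,0,0.25,0],[0.02,0.09,-0.14,0,0,0.25,0],[0.02,0.09,-0.14,0,0,0.25,0],[0.02,0.09,-0.14,0,0,0.25,0],[0.02,0.09,-0.14,0,0,0.25,0],[0.02,0.09,-0.14,0,0,0.25,0],[0.02,0.09,-0.14,0,0,0.25,0],[0.02,0.09,-0.14,0,0,0.25,0]]

```text
time_s: 6.25
ee_pos: [0.4504, 0.0506, 0.2676]
eef_rot: [-3.141, 0.003, 0.123]
force: [0.1, -0.2, -0.3]
grip_width: 0.0468
grip_force: 0.0
```

Emit:
play_rows:
  motion:
    - [[0,0,0,0,0,0.01,0],[0,0,0,0,0,0.01,0]]

```text
time_s: 6.45
ee_pos: [0.4504, 0.0506, 0.2678]
eef_rot: [3.142, 0.003, 0.066]
force: [-0.6, -0.3, 0.7]
grip_width: 0.0471
grip_force: 0.0
```

```bash
python3 go.py
cat >> h.py <<'E'
def spent(c,T):
    W=cloud(c,T); f=c['frame'].astype(int); r,g,b=f[...,0],f[...,1],f[...,2]; Z=W[...,2]
    out=[]
    for k,ce,a in comps((r>1.5*b)&(r-b>35)&(g<.75*r)&(Z>.02)&(Z<.09),30): 
        k2=cv2.morphologyEx(k.astype(np.uint8),cv2.MORPH_CLOSE,np.ones((25,25)))>0
        q=W[k2&(Z>Z[k].max()-.012)]; out.append((ce.round(),a,rect(q),q[:,2].max().round(3)))
    return out
E
python3 - <<'E'
from h import *
c,T=snap('wrist','w4.png')
W=cloud(c,T);X,Y,Z=W[...,0],W[...,1],W[...,2]
print(spent(c,T))
m=(abs(Z-.045)<.005)&(X>.45)&(X<.61)&(abs(Y-.05)<.16)
for k,ce,a in comps(m,300): print('floor',ce,a,rect(W[k]))
m=(abs(Z-.059)<.004)&(X>.45)&(X<.61)&(abs(Y-.05)<.16)
for k,ce,a in comps(m,200): print('rib',ce,a,rect(W[k]))
E
```

```text
6.45 [0.4504 0.0506 0.2678] [1.80e+02 1.60e-01 3.76e+00] [-0.6 -0.3  0.7] 0.0471 0.0
[(array([350., 114.]), np.int32(256), (array([0.535 , 0.0429]), array([31.9, 82.3]), 10.8), np.float64(0.428)), (array([604.,  93.]), np.int32(405), (array([ 0.5652, -0.1318]), array([ 41.2, 385. ]), -82.1), np.float64(0.428)), (array([606., 176.]), np.int32(325), (array([ 0.4923, -0.1489]), array([ 31.6, 412. ]), 87.1), np.float64(0.428)), (array([563., 242.]), np.int32(285), (array([ 0.4344, -0.1317]), array([ 38.7, 409.4]), 71.3), np.float64(0.428))]
floor [257.35637919 110.25766215] 2806 (array([0.5335, 0.1434]), array([ 38. , 100.2]), 3.2)
floor [309.96262003 110.81858711] 2916 (array([0.5369, 0.0805]), array([ 40. , 100.5]), 2.9)
floor [355.1589404  109.45916115] 453 (array([0.5405, 0.0179]), array([ 39.3, 100.3]), 3.1)
floor [414.78010094 111.95097332] 2774 (array([ 0.5439, -0.0457]), array([ 37.9, 100.5]), 3.3)
rib [336.35024248  99.55557711] 10310 (array([0.5436, 0.0481]), array([110.3, 279.5]), -86.8)
```

View pics/w4.png

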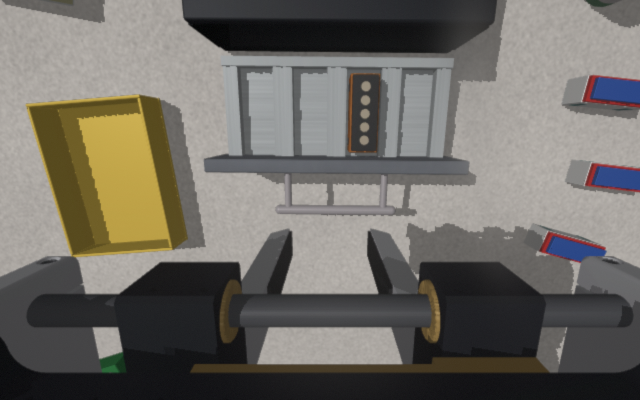

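One spent cartridge lies in bay 1 at (365,112). The other three bays are empty, and the tray is at (110,175). Next I'll measure the spent cartridge.

```bash
python3 - <<'E'
from h import *
c,T=snap('wrist'); W=cloud(c,T);X,Y,Z=W[...,0],W[...,1],W[...,2]
for zl,zh in [(.066,.095),(.081,.092)]:
  for k,ce,a in comps((Z>zl)&(Z<zh)&(X>.493)&(X<.6)&(abs(Y-.018)<.04),100): print(ce,a,rect(W[k]),np.median(Z[k]))
f=c['frame'].astype(int)
m=(f[...,0]>150)&(f[...,0]>2*f[...,2])&(Z>.035)&(Z<.055)
for k,ce,a in comps(m,200): print('tray',ce,a,rect(W[k]))
E
python3 go.py .54,.0179,.2,3.3 .54,.0179,.081,3.3
```

```text
[363.8360515 112.4360515] 2330 (array([0.5385, 0.0189]), array([32.2, 84.1]), 3.3) 0.08491142372220739
[364.67208948 112.06456533] 1967 (array([0.5391, 0.0189]), array([28. , 79.8]), 3.3) 0.08508034843699785
tray [82.91050584 99.73151751] 257 (array([0.5334, 0.3542]), array([  2.7, 137.7]), -81.9)
tray [140.96531792 203.32369942] 519 (array([0.4103, 0.2905]), array([111.3, 235.8]), -26.7)
tray [ 48.40084388 176.70464135] 237 (array([0.4269, 0.4072]), array([  5. , 189.6]), 8.2)
6.55 [0.4505 0.0506 0.2684] [-1.80e+02  1.10e-01  3.94e+00] [-0.   0.7 -0.8] 0.0468 0.0
[0.3486, 0.1552, 0.2728] [-0.0, 0.0003, 0.0018]
[0.0, -0.0, 0.476] [0.0, 0.0, 0.0]
```

Emit:
play_rows:
  motion:
    - [[0.345,0.151,0.27,0,0,0.0018,0.06],[0.345,0.151,0.27,0,0,0.0018,0.06],[0.345,0.151,0.27,0,0,0.0018,0.06],[0.345,0.151,0.35,0,0,0.0018,0.06],[0.345,0.151,0.45,0,0,0.0018,0.06],[0.345,0.151,0.55,0,0,0.0018,0.06],[0.345,0.151,0.65,0,0,0.0018,0.06],[0.345,0.151,0.72,0,0,0.0018,0.06],[0.345,0.151,0.748,0,0,0.0018,0.06],[0.345,0.151,0.748,0,0,0.0018,0.06]]

```text
time_s: 7.55
ee_pos: [0.5389, 0.0187, 0.0816]
eef_rot: [-3.141, 0.002, 0.056]
force: [-0.1, 0.2, 0.0]
grip_width: 0.0494
grip_force: 0.0
```

Emit:
play_rows:
  motion:
    - [[0,0,0,0,0,0,-1],[0,0,0,0,0,0,-1],[0,0,0,0,0,0,-1],[0,0,0,0,0,0,-1],[0,0,-0.05,0,0,0,-1],[0,0,-0.15,0,0,0,-1],[0,0,-0.25,0,0,0,-1],[0,0,-0.35,0,0,0,-1],[0,0,-0.42,0,0,0,-1],[0,0,-0.42,0,0,0,-1]]
  grip_force: 30

```text
time_s: 8.55
ee_pos: [0.5402, 0.0187, 0.1904]
eef_rot: [3.141, -0.005, 0.055]
force: [0.7, 0.2, -1.4]
grip_width: 0.0321
grip_force: 30.0
```

```bash
python3 go.py .437,.341,.186,8.2 .437,.341,.055,8.2
```

```text
8.55 [0.5402 0.0187 0.1904] [179.98  -0.26   3.17] [ 0.7  0.2 -1.4] 0.0321 30.0
[-0.3408, -1.3099, 0.0156] [0.0001, -0.0007, -0.014]
[0.0, -0.0, 0.524] [0.0, 0.0, 0.0]
```

Emit:
play_rows:
  motion:
    - [[-0.2,-0.9,0,0,0,-0.014,-1],[-0.2,-0.9,0,0,0,-0.014,-1],[-0.2,-0.9,0,0,0,-0.014,-1],[-0.2,-0.9,0,0,0,-0.014,-1],[-0.2,-0.9,0,0,0,-0.014,-1],[-0.2,-0.9,0,0,0,-0.014,-1],[-0.2,-0.9,0,0,0,-0.014,-1]]

```text
time_s: 9.25
ee_pos: [0.4765, 0.2407, 0.1867]
eef_rot: [3.141, 0.001, 0.145]
force: [0.6, -0.2, -0.2]
grip_width: 0.0315
grip_force: 30.0
```

```bash
python3 go.py .437,.341,.186,8.2 .437,.341,.046,8.2
```

```text
9.25 [0.4765 0.2407 0.1867] [1.7998e+02 6.0000e-02 8.2800e+00] [ 0.6 -0.2 -0.2] 0.0315 30.0
[-0.0987, -0.4197, 0.0029] [0.0001, 0.0002, 0.0002]
[0.0, -0.0, 0.56] [0.0, 0.0, 0.0]
```

Emit:
play_rows:
  motion:
    - [[-0.1,-0.42,0,0,0,0,-1],[-0.1,-0.42,0,0,0,0,-1],[-0.1,-0.42,0.03,0,0,0,-1],[-0.1,-0.42,0.12,0,0,0,-1],[-0.1,-0.42,0.22,0,0,0,-1],[-0.1,-0.42,0.32,0,0,0,-1],[-0.1,-0.42,0.42,0,0,0,-1],[-0.1,-0.42,0.5,0,0,0,-1],[-0.1,-0.42,0.54,0,0,0,-1],[-0.1,-0.42,0.56,0,0,0,-1]]

```text
time_s: 10.25
ee_pos: [0.4375, 0.3399, 0.0466]
eef_rot: [3.141, 0.001, 0.142]
force: [0.4, 0.1, -0.7]
grip_width: 0.0321
grip_force: 3.0
```

Emit:
play_rows:
  motion:
    - [[0,0,0,0,0,0,-1],[0,0,0,0,0,0,0.05],[0,0,0,0,0,0,0.05],[0,0,0,0,0,0,0.05],[0,0,-0.1,0,0,0,0.05],[0,0,-0.3,0,0,0,0.05],[0,0,-0.5,0,0,0,0.05],[0,0,-0.7,0,0,0,0.05],[0,0,-0.75,0,0,0,0.05],[0,0,-0.75,0,0,0,0.05]]

```text
time_s: 11.25
ee_pos: [0.4377, 0.3414, 0.237]
eef_rot: [-3.14, -0.004, 0.143]
force: [-0.6, 0.4, -0.6]
grip_width: 0.0495
grip_force: 0.0
```

```bash
python3 go.py
python3 - <<'E'
from h import *
c,T=snap('scene','s5.png')
for q in fresh(c,T): print(q)
print(spent(c,T))
E
```

```text
11.25 [0.4377 0.3414 0.237 ] [-179.9    -0.21    8.22] [-0.6  0.4 -0.6] 0.0495 0.0
(array([484., 187.]), np.int32(1250), (array([0.7009, 0.4359]), array([ 91. , 121.5]), 84.3), 0.0573)
(array([169., 211.]), np.int32(252), (array([ 0.3836, -0.2881]), array([25. , 74.4]), 76.8), 0.046)
(array([166., 249.]), np.int32(308), (array([ 0.4854, -0.3268]), array([24.4, 75.7]), 86.7), 0.0452)
(array([194., 278.]), np.int32(346), (array([ 0.5895, -0.2954]), array([23.9, 75.2]), 88.7), 0.0461)
[(array([379.,  69.]), np.int32(290), (array([0.5937, 0.1159]), array([  13.6, 1291.2]), -37.5), np.float64(0.866)), (array([426.,  61.]), np.int32(125), (array([0.3193, 0.5132]), array([  9.1, 409. ]), -44.3), np.float64(0.323)), (array([406.,  72.]), np.int32(96), (array([0.6371, 0.1463]), array([  20.9, 1264.3]), -43.7), np.float64(0.866)), (array([391., 147.]), np.int32(158), (array([0.4427, 0.328 ]), array([26.8, 88.6]), 24.8), np.float64(0.049)), (array([172., 216.]), np.int32(112), (array([ 0.39  , -0.2894]), array([28.6, 83.8]), 87.0), np.float64(0.048)), (array([170., 253.]), np.int32(119), (array([ 0.494 , -0.3245]), array([27.5, 84.2]), -79.6), np.float64(0.047)), (array([196., 283.]), np.int32(143), (array([ 0.837 , -0.3039]), array([ 82. , 527.6]), -2.0), np.float64(0.866))]
```

```bash
python3 go.py .42,.1,.24,45 .4,-.22,.24,78
```

```text
11.3 [0.4371 0.341  0.2347] [-1.7999e+02 -3.0000e-02  8.2100e+00] [ 0.8 -0.3 -1.4] 0.0496 0.0
[-0.2055, 0.9442, -0.0214] [-0.0, -0.0001, -0.1022]
[-0.9617, 0.8485, 0.0] [-0.0, 0.0, -0.0917]
```

Emit:
play_rows:
  motion:
    - [[-0.2,0.94,-0.02,0,0,-0.1,0.06],[-0.2,0.94,-0.02,0,0,-0.1,0.06],[-0.2,0.94,-0.02,0,0,-0.1,0.06],[-0.2,0.94,-0.02,0,0,-0.1,0.06],[-0.2,0.94,-0.02,0,0,-0.1,0.06],[-0.2,0.94,-0.02,0,0,-0.1,0.06]]

```text
time_s: 11.9
ee_pos: [0.4203, 0.0976, 0.2381]
eef_rot: [-3.14, 0.003, 0.771]
force: [-0.5, -0.4, 0.0]
grip_width: 0.05
grip_force: 0.0
```

Emit:
play_rows:
  motion:
    - [[-0.96,0.85,0,0,0,-0.092,0.06],[-0.96,0.85,0,0,0,-0.092,0.06],[-0.96,0.85,0,0,0,-0.092,0.06],[-0.96,0.85,0,0,0,-0.092,0.06],[-0.96,0.85,0,0,0,-0.092,0.06],[-0.96,0.85,0,0,0,-0.092,0.06],[-0.96,0.85,0,0,0,-0.092,0.06],[-0.96,0.85,0,0,0,-0.092,0.06],[-0.96,0.85,0,0,0,-0.092,0.06]]

```text
time_s: 12.8
ee_pos: [0.3971, -0.2187, 0.2381]
eef_rot: [-3.139, -0.001, 1.347]
force: [0.3, 0.0, 0.3]
grip_width: 0.0497
grip_force: 0.0
```

```bash
python3 - <<'E'
from h import *
c,T=snap('wrist','w6.png')
for q in fresh(c,T): print(q)
E
python3 go.py .3825,-.2875,.16,78 .3825,-.2875,.035,78
```

```text
(array([498., 214.]), np.int32(1024), (array([ 0.5869, -0.2937]), array([22.6, 75.3]), 88.7), 0.0458)
(array([330., 244.]), np.int32(897), (array([ 0.3813, -0.2866]), array([21.5, 73.5]), 78.4), 0.0461)
(array([416., 249.]), np.int32(645), (array([ 0.4836, -0.3199]), array([21.4, 65.8]), 87.9), 0.0453)
12.85 [ 0.3973 -0.2177  0.2385] [-1.7986e+02 -7.0000e-02  7.7270e+01] [ 0.   0.9 -0.5] 0.0496 0.0
[-0.286, 0.0045, 0.3138] [-0.0004, -0.0002, -0.002]
[0.0, -0.0, 0.5] [0.0, 0.0, 0.0]
```

Emit:
play_rows:
  motion:
    - [[-0.285,0.004,0.3,0,0,-0.002,0.06],[-0.285,0.004,0.3,0,0,-0.002,0.06],[-0.285,0.004,0.4,0,0,-0.002,0.06],[-0.285,0.004,0.5,0,0,-0.002,0.06],[-0.285,0.004,0.6,0,0,-0.002,0.06],[-0.285,0.004,0.7,0,0,-0.002,0.06],[-0.285,0.004,0.77,0,0,-0.002,0.06],[-0.285,0.004,0.806,0,0,-0.002,0.06],[-0.285,0.004,0.806,0,0,-0.002,0.06]]

```text
time_s: 13.75
ee_pos: [0.3829, -0.2866, 0.0376]
eef_rot: [-3.14, -0.001, 1.364]
force: [-0.3, 0.0, 0.0]
grip_width: 0.0495
grip_force: 0.0
```

Emit:
play_rows:
  motion:
    - [[0,0,0,0,0,0,-1],[0,0,0,0,0,0,-1],[0,0,0,0,0,0,-1],[0,0,0,0,0,0,-1],[0,0,-0.05,0,0,0,-1],[0,0,-0.15,0,0,0,-1],[0,0,-0.3,0,0,0,-1],[0,0,-0.45,0,0,0,-1],[0,0,-0.6,0,0,0,-1],[0,0,-0.6,0,0,0,-1]]
  grip_force: 30

```text
time_s: 14.75
ee_pos: [0.384, -0.2893, 0.1939]
eef_rot: [3.134, 0.004, 1.362]
force: [0.3, 0.2, -1.2]
grip_width: 0.0316
grip_force: 30.0
```

```bash
python3 go.py .46,-.12,.187,40 .5439,-.0457,.187,3.3 .5439,-.0457,.082,3.3
```

```text
14.75 [ 0.384  -0.2893  0.1939] [179.59   0.24  78.04] [ 0.3  0.2 -1.2] 0.0316 30.0
[0.7255, 0.157, 0.0257] [0.0013, 0.0003, 0.1057]
[0.4481, -0.0119, -0.0] [-0.0, -0.0, 0.1019]
[0.0, -0.0, 0.42] [0.0, 0.0, 0.0]
```

Emit:
play_rows:
  motion:
    - [[0.725,0.157,0.02,0,0,0.106,-1],[0.725,0.157,0.02,0,0,0.106,-1],[0.725,0.157,0.02,0,0,0.106,-1],[0.725,0.157,0.02,0,0,0.106,-1],[0.725,0.157,0.02,0,0,0.106,-1]]

```text
time_s: 15.25
ee_pos: [0.4592, -0.116, 0.1831]
eef_rot: [-3.141, 0.0, 0.693]
force: [0.5, 0.9, -0.0]
grip_width: 0.0316
grip_force: 30.0
```

Emit:
play_rows:
  motion:
    - [[0.448,-0.012,0,0,0,0.102,-1],[0.448,-0.012,0,0,0,0.102,-1],[0.448,-0.012,0,0,0,0.102,-1],[0.448,-0.012,0,0,0,0.102,-1],[0.448,-0.012,0,0,0,0.102,-1],[0.448,-0.012,0,0,0,0.102,-1]]

```text
time_s: 15.85
ee_pos: [0.5424, -0.0447, 0.183]
eef_rot: [-3.141, 0.001, 0.055]
force: [-0.3, 0.1, -0.6]
grip_width: 0.032
grip_force: 30.0
```

```bash
python3 go.py .5439,-.0457,.187,3.3 .5439,-.0457,.083,3.3
```

```text
15.85 [ 0.5424 -0.0447  0.183 ] [-1.7999e+02  6.0000e-02  3.1300e+00] [-0.3  0.1 -0.6] 0.032 30.0
[0.0058, 0.0043, -0.016] [-0.0, 0.0002, -0.0005]
[0.0, -0.0, 0.416] [0.0, 0.0, 0.0]
```

Emit:
play_rows:
  motion:
    - [[0.005,0.004,0.06,0,0,0,-1],[0.005,0.004,0.12,0,0,0,-1],[0.005,0.004,0.18,0,0,0,-1],[0.005,0.004,0.24,0,0,0,-1],[0.005,0.004,0.3,0,0,0,-1],[0.005,0.004,0.35,0,0,0,-1],[0.005,0.004,0.38,0,0,0,-1],[0.005,0.004,0.398,0,0,0,-1],[0.005,0.004,0.398,0,0,0,-1]]

```text
time_s: 16.75
ee_pos: [0.5445, -0.0458, 0.0845]
eef_rot: [3.141, -0.001, 0.056]
force: [-0.9, 0.2, -0.9]
grip_width: 0.0318
grip_force: 30.0
```

Emit:
play_rows:
  motion:
    - [[0,0,0,0,0,0,0],[0,0,0,0,0,0,0],[0,0,0,0,0,0,0],[0,0,-0.08,0,0,0,0],[0,0,-0.16,0,0,0,0],[0,0,-0.24,0,0,0,0],[0,0,-0.24,0,0,0,-1],[0,0,-0.24,0,0,0,-1],[0,0,-0.24,0,0,0,-1],[0,0,-0.24,0,0,0,-1]]

```text
time_s: 17.75
ee_pos: [0.5437, -0.0457, 0.1429]
eef_rot: [-3.141, 0.002, 0.055]
force: [0.5, -0.0, -0.3]
grip_width: 0.0188
grip_force: 0.0
```

```bash
python3 - <<'E'
from h import *
c,T=snap('scene','s7.png')
for q in fresh(c,T,.03,.11): print(q)
E
python3 go.py .5439,-.0457,.118,3.3 .5439,-.0457,.103,3.3
```

```text
(array([404.,  49.]), np.int32(246), (array([0.1243, 0.6087]), array([ 49.3, 101.2]), -77.4), 0.0889)
(array([484., 187.]), np.int32(1288), (array([0.6999, 0.4358]), array([ 92.1, 122.4]), 83.6), 0.0572)
(array([288., 210.]), np.int32(198), (array([ 0.5448, -0.0467]), array([23.8, 75.5]), 2.7), 0.091)
(array([164., 250.]), np.int32(258), (array([ 0.4855, -0.3265]), array([26.1, 75.6]), 85.2), 0.0452)
(array([194., 278.]), np.int32(348), (array([ 0.5888, -0.2954]), array([24.1, 75.1]), 87.9), 0.046)
17.8 [ 0.5437 -0.0457  0.1431] [-1.7998e+02  8.0000e-02  3.1700e+00] [ 0.1  0.  -0.1] 0.0146 0.0
[0.0009, 0.0001, 0.1003] [-0.0, 0.0002, -0.0004]
[0.0, -0.0, 0.06] [0.0, 0.0, 0.0]
```

Emit:
play_rows:
  motion:
    - [[0,0,0.05,0,0,0,-1],[0,0,0.1,0,0,0,-1],[0,0,0.12,0,0,0,-1],[0,0,0.14,0,0,0,-1],[0,0,0.15,0,0,0,-1],[0,0,0.155,0,0,0,-1],[0,0,0.16,0,0,0,-1],[0,0,0.163,0,0,0,-1],[0,0,0.163,0,0,0,-1]]

```text
time_s: 18.7
ee_pos: [0.5447, -0.0456, 0.1042]
eef_rot: [3.141, -0.002, 0.055]
force: [-0.6, 1.8, 8.3]
grip_width: 0.0004
grip_force: 4.2
```

Emit:
play_rows:
  motion:
    - [[0,0,0.005,0,0,0,-1],[0,0,0.008,0,0,0,-1],[0,0,0.008,0,0,0,-1],[0,0,-0.1,0,0,0,-1],[0,0,-0.25,0,0,0,0.06],[0,0,-0.4,0,0,0,0.06],[0,0,-0.53,0,0,0,0.06],[0,0,-0.53,0,0,0,0.06]]

```text
time_s: 19.5
ee_pos: [0.5454, -0.046, 0.2402]
eef_rot: [3.14, -0.007, 0.055]
force: [0.2, 0.2, 0.0]
grip_width: 0.0291
grip_force: 0.0
```

```bash
python3 go.py .5,-.19,.23,45 .4836,-.26,.23,87
```

```text
19.5 [ 0.5454 -0.046   0.2402] [179.9   -0.42   3.17] [0.2 0.2 0. ] 0.0291 0.0
[-0.2136, 0.5648, 0.0403] [0.0007, -0.001, -0.1162]
[-0.2444, 0.1516, 0.0] [-0.0, 0.0, -0.1167]
```

Emit:
play_rows:
  motion:
    - [[-0.21,0.56,0.04,0,0,-0.116,0.06],[-0.21,0.56,0.04,0,0,-0.116,0.06],[-0.21,0.56,0.04,0,0,-0.116,0.06],[-0.21,0.56,0.04,0,0,-0.116,0.06],[-0.21,0.56,0.04,0,0,-0.116,0.06]]

```text
time_s: 20.0
ee_pos: [0.4983, -0.1905, 0.2245]
eef_rot: [-3.141, 0.001, 0.766]
force: [-0.2, 0.1, 0.8]
grip_width: 0.0494
grip_force: 0.0
```

Emit:
play_rows:
  motion:
    - [[-0.244,0.15,0,0,0,-0.117,0.06],[-0.244,0.15,0,0,0,-0.117,0.06],[-0.244,0.15,0,0,0,-0.117,0.06],[-0.244,0.15,0,0,0,-0.117,0.06],[-0.244,0.15,0,0,0,-0.117,0.06],[-0.244,0.15,0,0,0,-0.117,0.06]]

```text
time_s: 20.6
ee_pos: [0.4809, -0.2577, 0.2248]
eef_rot: [-3.141, -0.0, 1.5]
force: [-0.1, -0.2, 0.2]
grip_width: 0.0499
grip_force: 0.0
```

```bash
python3 - <<'E'
from h import *
c,T=snap('wrist','w8.png')
for q in fresh(c,T): print(q)
E
python3 go.py .484,-.325,.16,87 .484,-.325,.037,87
```

```text
(array([423., 216.]), np.int32(1102), (array([ 0.5867, -0.2942]), array([21.6, 74.5]), 88.3), 0.0459)
(array([336., 246.]), np.int32(986), (array([ 0.4829, -0.3247]), array([21.1, 74.7]), 87.5), 0.0453)
20.65 [ 0.481  -0.2577  0.225 ] [-1.7996e+02 -2.0000e-02  8.5630e+01] [-0.2  0.8  0.2] 0.05 0.0
[-0.2677, 0.0328, 0.2597] [-0.0001, -0.0, -0.0038]
[-0.0, -0.0, 0.492] [0.0, 0.0, 0.0]
```

Emit:
play_rows:
  motion:
    - [[-0.268,0.031,0.25,0,0,-0.004,0.06],[-0.268,0.031,0.25,0,0,-0.004,0.06],[-0.268,0.031,0.35,0,0,-0.004,0.06],[-0.268,0.031,0.45,0,0,-0.004,0.06],[-0.268,0.031,0.55,0,0,-0.004,0.06],[-0.268,0.031,0.65,0,0,-0.004,0.06],[-0.268,0.031,0.72,0,0,-0.004,0.06],[-0.268,0.031,0.752,0,0,-0.004,0.06],[-0.268,0.031,0.752,0,0,-0.004,0.06]]

```text
time_s: 21.55
ee_pos: [0.4836, -0.3248, 0.0367]
eef_rot: [-3.14, -0.001, 1.52]
force: [-0.7, -0.2, 0.6]
grip_width: 0.0496
grip_force: 0.0
```

Emit:
play_rows:
  motion:
    - [[0,0,0,0,0,0,-1],[0,0,0,0,0,0,-1],[0,0,0,0,0,0,-1],[0,0,0,0,0,0,-1],[0,0,-0.05,0,0,0,-1],[0,0,-0.15,0,0,0,-1],[0,0,-0.3,0,0,0,-1],[0,0,-0.45,0,0,0,-1],[0,0,-0.6,0,0,0,-1],[0,0,-0.6,0,0,0,-1]]
  grip_force: 30

```text
time_s: 22.55
ee_pos: [0.4853, -0.3261, 0.1939]
eef_rot: [3.134, 0.005, 1.523]
force: [0.2, 0.1, -1.3]
grip_width: 0.0318
grip_force: 30.0
```

```bash
python3 go.py .5,-.12,.187,45 .5403,.0179,.187,3.3 .5403,.0179,.083,3.3
```

```text
22.55 [ 0.4853 -0.3261  0.1939] [179.59   0.28  87.25] [ 0.2  0.1 -1.3] 0.0318 30.0
[0.8262, 0.0189, 0.0235] [0.0014, 0.0003, 0.1174]
[0.504, -0.2761, -0.0] [-0.0, -0.0, 0.1158]
[0.0, -0.0, 0.416] [0.0, 0.0, 0.0]
```

Emit:
play_rows:
  motion:
    - [[0.826,0.019,0.02,0,0,0.117,-1],[0.826,0.019,0.02,0,0,0.117,-1],[0.826,0.019,0.02,0,0,0.117,-1],[0.826,0.019,0.02,0,0,0.117,-1],[0.826,0.019,0.02,0,0,0.117,-1],[0.826,0.019,0.02,0,0,0.117,-1]]

```text
time_s: 23.15
ee_pos: [0.4985, -0.1169, 0.1827]
eef_rot: [-3.141, 0.0, 0.786]
force: [0.9, -0.6, -0.7]
grip_width: 0.0314
grip_force: 30.0
```

Emit:
play_rows:
  motion:
    - [[0.504,-0.276,0,0,0,0.116,-1],[0.504,-0.276,0,0,0,0.116,-1],[0.504,-0.276,0,0,0,0.116,-1],[0.504,-0.276,0,0,0,0.116,-1],[0.504,-0.276,0,0,0,0.116,-1],[0.504,-0.276,0,0,0,0.116,-1]]

```text
time_s: 23.75
ee_pos: [0.5386, 0.0183, 0.1825]
eef_rot: [3.141, 0.001, 0.058]
force: [-0.3, 0.4, -1.3]
grip_width: 0.0317
grip_force: 30.0
```

```bash
python3 go.py .5403,.0179,.187,3.3 .5403,.0179,.0827,3.3
```

```text
23.75 [0.5386 0.0183 0.1825] [1.7999e+02 3.0000e-02 3.3400e+00] [-0.3  0.4 -1.3] 0.0317 30.0
[0.0065, 0.0021, -0.0182] [0.0, 0.0001, 0.0001]
[0.0, -0.0, 0.4172] [0.0, 0.0, 0.0]
```

Emit:
play_rows:
  motion:
    - [[0.006,0.002,0.06,0,0,0,-1],[0.006,0.002,0.12,0,0,0,-1],[0.006,0.002,0.18,0,0,0,-1],[0.006,0.002,0.24,0,0,0,-1],[0.006,0.002,0.3,0,0,0,-1],[0.006,0.002,0.35,0,0,0,-1],[0.006,0.002,0.38,0,0,0,-1],[0.006,0.002,0.398,0,0,0,-1],[0.006,0.002,0.398,0,0,0,-1]]

```text
time_s: 24.65
ee_pos: [0.5407, 0.0183, 0.0837]
eef_rot: [3.141, -0.002, 0.06]
force: [0.0, 0.3, -1.6]
grip_width: 0.0321
grip_force: 30.0
```

Emit:
play_rows:
  motion:
    - [[0,0,0,0,0,0,0],[0,0,0,0,0,0,0],[0,0,0,0,0,0,0],[0,0,-0.08,0,0,0,0],[0,0,-0.16,0,0,0,0],[0,0,-0.24,0,0,0,0],[0,0,-0.24,0,0,0,-1],[0,0,-0.24,0,0,0,-1],[0,0,-0.24,0,0,0,-1],[0,0,-0.24,0,0,0,-1]]

```text
time_s: 25.65
ee_pos: [0.5397, 0.0185, 0.1422]
eef_rot: [-3.141, 0.002, 0.059]
force: [-0.6, -0.3, -0.6]
grip_width: 0.0186
grip_force: 0.0
```

```bash
python3 - <<'E'
from h import *
c,T=snap('scene','s9.png')
for q in fresh(c,T,.03,.11): print(q)
E
python3 go.py .5403,.0179,.118,3.3 .5403,.0179,.103,3.3
```

```text
(array([404.,  49.]), np.int32(244), (array([0.1257, 0.6096]), array([ 49.5, 105.7]), -76.4), 0.0892)
(array([484., 187.]), np.int32(1289), (array([0.7004, 0.4361]), array([ 91.4, 121.7]), 83.4), 0.0572)
(array([312., 199.]), np.int32(189), (array([0.5418, 0.017 ]), array([23.8, 75.1]), 4.7), 0.0904)
(array([290., 214.]), np.int32(184), (array([ 0.5609, -0.0459]), array([23.3, 52.1]), 4.3), 0.085)
(array([194., 278.]), np.int32(350), (array([ 0.5888, -0.2954]), array([24.6, 75.3]), 88.7), 0.046)
25.7 [0.5398 0.0185 0.1423] [-1.7999e+02  8.0000e-02  3.3800e+00] [ 0.2 -0.3  0.1] 0.0145 0.0
[0.0019, 0.0027, 0.0974] [-0.0, 0.0002, 0.0002]
[0.0, -0.0, 0.06] [0.0, 0.0, 0.0]
```

Emit:
play_rows:
  motion:
    - [[0,0,0.05,0,0,0,-1],[0,0,0.1,0,0,0,-1],[0,0,0.12,0,0,0,-1],[0,0,0.14,0,0,0,-1],[0,0,0.15,0,0,0,-1],[0,0,0.155,0,0,0,-1],[0,0,0.16,0,0,0,-1],[0,0,0.165,0,0,0,-1],[0,0,0.168,0,0,0,-1],[0,0,0.168,0,0,0,-1]]

```text
time_s: 26.7
ee_pos: [0.5421, 0.0187, 0.104]
eef_rot: [3.141, -0.006, 0.059]
force: [-0.5, 2.3, 21.0]
grip_width: 0.0004
grip_force: 10.6
```

Emit:
play_rows:
  motion:
    - [[0,0,0,0,0,0,-1],[0,0,0,0,0,0,-1],[0,0,-0.1,0,0,0,-1],[0,0,-0.25,0,0,0,0.06],[0,0,-0.4,0,0,0,0.06],[0,0,-0.5,0,0,0,0.06],[0,0,-0.5,0,0,0,0.06]]

```text
time_s: 27.4
ee_pos: [0.5413, 0.0185, 0.2299]
eef_rot: [3.141, -0.006, 0.059]
force: [0.8, -0.7, -0.6]
grip_width: 0.0287
grip_force: 0.0
```

```bash
python3 go.py .57,-.1,.23,45 .588,-.22,.23,88
```

```text
27.4 [0.5413 0.0185 0.2299] [179.96  -0.37   3.38] [ 0.8 -0.7 -0.6] 0.0287 0.0
[0.0865, 0.4799, 0.0005] [0.0005, -0.0009, -0.1156]
[-0.2885, 0.3903, 0.0] [-0.0, 0.0, -0.1194]
```

Emit:
play_rows:
  motion:
    - [[0.086,0.48,-0.02,0,0,-0.116,0.06],[0.086,0.48,-0.02,0,0,-0.116,0.06],[0.086,0.48,-0.02,0,0,-0.116,0.06],[0.086,0.48,-0.02,0,0,-0.116,0.06],[0.086,0.48,-0.02,0,0,-0.116,0.06]]

```text
time_s: 27.9
ee_pos: [0.5685, -0.101, 0.2299]
eef_rot: [-3.14, 0.001, 0.792]
force: [0.2, 0.3, -0.3]
grip_width: 0.0501
grip_force: 0.0
```

Emit:
play_rows:
  motion:
    - [[-0.288,0.39,0,0,0,-0.119,0.06],[-0.288,0.39,0,0,0,-0.119,0.06],[-0.288,0.39,0,0,0,-0.119,0.06],[-0.288,0.39,0,0,0,-0.119,0.06],[-0.288,0.39,0,0,0,-0.119,0.06],[-0.288,0.39,0,0,0,-0.119,0.06]]

```text
time_s: 28.5
ee_pos: [0.5868, -0.22, 0.2301]
eef_rot: [-3.14, -0.0, 1.538]
force: [-0.2, 0.3, 0.2]
grip_width: 0.05
grip_force: 0.0
```

```bash
python3 - <<'E'
from h import *
c,T=snap('wrist','w10.png')
for q in fresh(c,T): print(q)
E
python3 go.py .5875,-.2945,.16,88.2 .5875,-.2945,.037,88.2
```

```text
(array([332., 250.]), np.int32(1039), (array([ 0.5866, -0.2933]), array([22.2, 74.8]), 88.5), 0.0459)
28.55 [ 0.5868 -0.2198  0.2303] [-1.7995e+02 -2.0000e-02  8.7830e+01] [ 0.1 -0.3  0.5] 0.0499 0.0
[-0.2986, 0.0143, 0.281] [-0.0002, -0.0001, -0.001]
[0.0, -0.0, 0.492] [0.0, 0.0, 0.0]
```

Emit:
play_rows:
  motion:
    - [[-0.296,0.012,0.25,0,0,-0.001,0.06],[-0.296,0.012,0.25,0,0,-0.001,0.06],[-0.296,0.012,0.35,0,0,-0.001,0.06],[-0.296,0.012,0.45,0,0,-0.001,0.06],[-0.296,0.012,0.55,0,0,-0.001,0.06],[-0.296,0.012,0.65,0,0,-0.001,0.06],[-0.296,0.012,0.73,0,0,-0.001,0.06],[-0.296,0.012,0.772,0,0,-0.001,0.06],[-0.296,0.012,0.772,0,0,-0.001,0.06]]

```text
time_s: 29.45
ee_pos: [0.5868, -0.2933, 0.0367]
eef_rot: [-3.139, -0.001, 1.539]
force: [-0.7, -0.1, 0.5]
grip_width: 0.0498
grip_force: 0.0
```

Emit:
play_rows:
  motion:
    - [[0,0,0,0,0,0,-1],[0,0,0,0,0,0,-1],[0,0,0,0,0,0,-1],[0,0,0,0,0,0,-1],[0,0,-0.05,0,0,0,-1],[0,0,-0.15,0,0,0,-1],[0,0,-0.3,0,0,0,-1],[0,0,-0.45,0,0,0,-1],[0,0,-0.6,0,0,0,-1],[0,0,-0.6,0,0,0,-1]]
  grip_force: 30

```text
time_s: 30.45
ee_pos: [0.5888, -0.2946, 0.195]
eef_rot: [3.133, 0.004, 1.542]
force: [0.8, 0.5, -1.0]
grip_width: 0.0317
grip_force: 30.0
```

```bash
python3 go.py .57,-.08,.19,45 .5369,.0807,.19,3.3 .5369,.0805,.083,3.3
```

```text
30.45 [ 0.5888 -0.2946  0.195 ] [179.54   0.25  88.33] [ 0.8  0.5 -1. ] 0.0317 30.0
[0.8561, -0.1002, 0.0156] [0.0015, 0.0002, 0.1204]
[0.3609, -0.5481, -0.0] [-0.0, -0.0, 0.1158]
[-0.0, 0.0008, 0.428] [0.0, 0.0, 0.0]
```

Emit:
play_rows:
  motion:
    - [[0.856,-0.1,0.01,0,0,0.12,-1],[0.856,-0.1,0.01,0,0,0.12,-1],[0.856,-0.1,0.01,0,0,0.12,-1],[0.856,-0.1,0.01,0,0,0.12,-1],[0.856,-0.1,0.01,0,0,0.12,-1],[0.856,-0.1,0.01,0,0,0.12,-1]]

```text
time_s: 31.05
ee_pos: [0.5682, -0.0768, 0.1858]
eef_rot: [-3.141, -0.0, 0.787]
force: [-0.8, 0.1, -0.9]
grip_width: 0.0314
grip_force: 30.0
```

Emit:
play_rows:
  motion:
    - [[0.36,-0.548,0,0,0,0.116,-1],[0.36,-0.548,0,0,0,0.116,-1],[0.36,-0.548,0,0,0,0.116,-1],[0.36,-0.548,0,0,0,0.116,-1],[0.36,-0.548,0,0,0,0.116,-1],[0.36,-0.548,0,0,0,0.116,-1],[0.36,-0.548,0,0,0,0.116,-1]]

```text
time_s: 31.75
ee_pos: [0.5352, 0.0802, 0.1856]
eef_rot: [3.141, 0.0, 0.064]
force: [0.6, 0.1, -0.5]
grip_width: 0.0316
grip_force: 30.0
```

```bash
python3 go.py .5369,.0807,.187,3.3 .5369,.0807,.083,3.3
```

```text
31.75 [0.5352 0.0802 0.1856] [1.7999e+02 2.0000e-02 3.6500e+00] [ 0.6  0.1 -0.5] 0.0316 30.0
[0.007, -0.0016, -0.0057] [0.0, 0.0, 0.001]
[0.0, -0.0, 0.416] [0.0, 0.0, 0.0]
```

Emit:
play_rows:
  motion:
    - [[0.006,-0.002,0.06,0,0,0.001,-1],[0.006,-0.002,0.12,0,0,0.001,-1],[0.006,-0.002,0.18,0,0,0.001,-1],[0.006,-0.002,0.24,0,0,0.001,-1],[0.006,-0.002,0.3,0,0,0.001,-1],[0.006,-0.002,0.35,0,0,0.001,-1],[0.006,-0.002,0.39,0,0,0.001,-1],[0.006,-0.002,0.41,0,0,0.001,-1],[0.006,-0.002,0.41,0,0,0.001,-1]]

```text
time_s: 32.65
ee_pos: [0.5375, 0.0815, 0.0841]
eef_rot: [3.141, -0.003, 0.054]
force: [1.9, -1.6, 6.0]
grip_width: 0.0319
grip_force: 30.0
```

Emit:
play_rows:
  motion:
    - [[0,0,0,0,0,0,0],[0,0,0,0,0,0,0],[0,0,0,0,0,0,0],[0,0,-0.08,0,0,0,0],[0,0,-0.16,0,0,0,0],[0,0,-0.24,0,0,0,0],[0,0,-0.24,0,0,0,-1],[0,0,-0.24,0,0,0,-1],[0,0,-0.24,0,0,0,-1],[0,0,-0.24,0,0,0,-1]]

```text
time_s: 33.65
ee_pos: [0.536, 0.0818, 0.1422]
eef_rot: [3.142, 0.002, 0.053]
force: [-0.5, 0.1, -0.3]
grip_width: 0.0186
grip_force: 0.0
```

```bash
python3 - <<'E'
from h import *
c,T=snap('scene','s11.png')
for q in fresh(c,T,.03,.11): print(q)
E
python3 go.py .5369,.0807,.118,3.3 .5369,.0807,.103,3.3
```

```text
(array([404.,  49.]), np.int32(244), (array([0.127 , 0.6085]), array([52.4, 99.8]), -77.0), 0.0891)
(array([484., 187.]), np.int32(1292), (array([0.7003, 0.4357]), array([ 91.3, 120.4]), 83.7), 0.0571)
(array([334., 188.]), np.int32(183), (array([0.5377, 0.0808]), array([24.6, 76.6]), 3.6), 0.0909)
(array([313., 202.]), np.int32(172), (array([0.5571, 0.0179]), array([23.3, 50.9]), 3.7), 0.0851)
(array([290., 213.]), np.int32(226), (array([ 0.5529, -0.046 ]), array([24.1, 73.6]), 2.9), 0.0851)
33.7 [0.5361 0.0818 0.1423] [1.80e+02 8.00e-02 3.02e+00] [-0.1 -0.2  1.4] 0.0143 0.0
[0.0032, 0.0044, 0.0973] [0.0, 0.0002, -0.0008]
[0.0, -0.0, 0.06] [0.0, 0.0, 0.0]
```

Emit:
play_rows:
  motion:
    - [[0.003,0.004,0.05,0,0,0,-1],[0.003,0.004,0.1,0,0,0,-1],[0.003,0.004,0.12,0,0,0,-1],[0.003,0.004,0.14,0,0,0,-1],[0.003,0.004,0.15,0,0,0,-1],[0.003,0.004,0.155,0,0,0,-1],[0.003,0.004,0.16,0,0,0,-1],[0.003,0.004,0.165,0,0,0,-1],[0.003,0.004,0.167,0,0,0,-1],[0.003,0.004,0.167,0,0,0,-1]]

```text
time_s: 34.7
ee_pos: [0.539, 0.0809, 0.104]
eef_rot: [-3.142, -0.006, 0.053]
force: [-1.0, -1.3, 20.0]
grip_width: 0.0005
grip_force: 9.8
```

Emit:
play_rows:
  motion:
    - [[0,0,0,0,0,0,-1],[0,0,0,0,0,0,-1],[0,0,-0.1,0,0,0,-1],[0,0,-0.25,0,0,0,-1],[0,0,-0.4,0,0,0,-1],[0,0,-0.5,0,0,0,-1],[0,0,-0.5,0,0,0,-1]]

```text
time_s: 35.4
ee_pos: [0.5384, 0.081, 0.2302]
eef_rot: [-3.141, -0.006, 0.053]
force: [0.3, 0.2, -0.3]
grip_width: 0.0006
grip_force: 0.0
```

```bash
python3 go.py .45,.05,.24,3.3
```

```text
35.4 [0.5384 0.081  0.2302] [-179.98   -0.37    3.02] [ 0.3  0.2 -0.3] 0.0006 0.0
[-0.3595, 0.1053, -0.0416] [-0.0, -0.001, -0.0008]
```

Emit:
play_rows:
  motion:
    - [[-0.36,0.105,-0.04,0,0,0,-1],[-0.36,0.105,-0.04,0,0,0,-1],[-0.36,0.105,-0.04,0,0,0,-1],[-0.36,0.105,-0.04,0,0,0,-1]]

```text
time_s: 35.8
ee_pos: [0.4486, 0.0498, 0.2364]
eef_rot: [-3.142, -0.001, 0.052]
force: [-0.1, -0.1, 0.2]
grip_width: 0.0008
grip_force: 0.0
```

Run:
```python
from h import *
c,T=snap('wrist','w12.png')
for q in fresh(c,T,.03,.11): print(q)
W=cloud(c,T);X,Y,Z=W[...,0],W[...,1],W[...,2];f=c['frame'].astype(int)
m=(Z>.09)&(Z<.11)&(X<.53)&(X>.4)&(abs(Y-.05)<.15)
for k,ce,a in comps(m,100): print('panel',rect(W[k]),np.median(Z[k]))
m=(Z>.075)&(Z<.092)&(X<.47)&(X>.4)&(abs(Y-.05)<.07)&(f.min(-1)>80)
for k,ce,a in comps(m,50): print('handle',rect(W[k]))
r=(f[...,0]>120)&(f[...,1]<70)&(f[...,2]<70)&(Z>.06); print('red',r.sum())
s,Ts=snap('scene','s12.png')
cv2.imwrite('pics/m12.png',np.hstack([cv2.resize(c['frame'][:260,160:500],(400,306)),cv2.resize(s['frame'][90:250,220:430],(400,306))])[:,:,::-1])
```

```text
(array([432.,  97.]), np.int32(1917), (array([ 0.5525, -0.0443]), array([23.7, 74.1]), 3.4), 0.0851)
(array([366., 101.]), np.int32(1925), (array([0.5457, 0.0194]), array([23.5, 74.9]), 3.3), 0.085)
(array([302., 104.]), np.int32(1851), (array([0.5391, 0.0823]), array([23.1, 74.2]), 3.2), 0.085)
panel (array([0.4913, 0.0467]), array([ 15.2, 285.2]), -86.8) 0.10187968778866338
handle (array([0.4531, 0.0475]), array([ 38.7, 133.9]), -87.4)
red 0
```

View pics/m12.png

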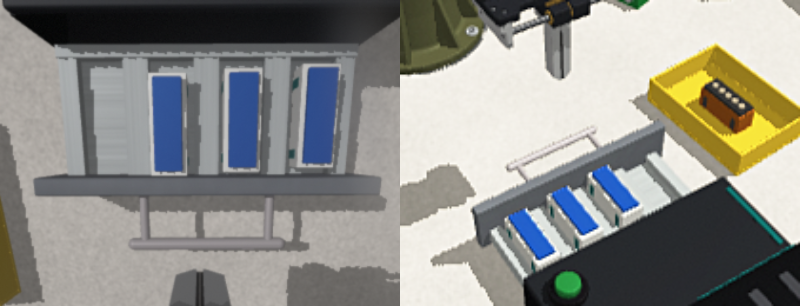

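No red is showing: all three lids are at 85 mm. The spent cartridge is in the tray at (727,105) in the right half. Now I'll shut the drawer.

```bash
python3 go.py .429,.0445,.2,93.4 .429,.0445,.085,93.4
```

```text
35.9 [0.4493 0.0501 0.2361] [-1.7999e+02  1.0000e-02  3.0200e+00] [ 0.3  0.1 -0.2] 0.0002 0.0
[-0.0823, 0.0179, 0.1445] [-0.0, 0.0, -0.251]
[0.0, -0.0, 0.46] [0.0, 0.0, 0.0]
```

Emit:
play_rows:
  motion:
    - [[-0.082,0.018,0.14,0,0,-0.25,-0.15],[-0.082,0.018,0.14,0,0,-0.25,-0.15],[-0.082,0.018,0.14,0,0,-0.25,-0.15],[-0.082,0.018,0.14,0,0,-0.25,-0.15],[-0.082,0.018,0.14,0,0,-0.25,-0.15],[-0.082,0.018,0.14,0,0,-0.25,-0.15],[-0.082,0.018,0.14,0,0,-0.25,-0.15],[-0.082,0.018,0.14,0,0,-0.25,-0.15],[-0.082,0.018,0.14,0,0,-0.25,-0.15],[-0.082,0.018,0.14,0,0,-0.25,-0.15]]

```text
time_s: 36.9
ee_pos: [0.4292, 0.0446, 0.2008]
eef_rot: [-3.141, 0.0, 1.559]
force: [-0.5, 0.1, -0.2]
grip_width: 0.0399
grip_force: 0.0
```

Emit:
play_rows:
  motion:
    - [[0,0,0,0,0,-0.011,-0.15],[0,0,0.08,0,0,-0.011,-0.15],[0,0,0.16,0,0,-0.011,-0.15],[0,0,0.24,0,0,-0.011,-0.15],[0,0,0.32,0,0,-0.011,-0.15],[0,0,0.4,0,0,-0.011,-0.15],[0,0,0.46,0,0,-0.011,-0.15],[0,0,0.46,0,0,-0.011,-0.15]]

```text
time_s: 37.7
ee_pos: [0.428, 0.0445, 0.0843]
eef_rot: [-3.137, -0.0, 1.622]
force: [-0.1, 0.4, 0.6]
grip_width: 0.0397
grip_force: 0.0
```

Emit:
play_rows:
  motion:
    - [[0,0,0,0,0,0,-1],[0,0,0,0,0,0,-1],[0,0,0,0,0,0,-1],[0,0,0,0,0,0,-1]]
  grip_force: 25

```text
time_s: 38.1
ee_pos: [0.429, 0.0443, 0.0871]
eef_rot: [3.14, 0.0, 1.622]
force: [1.7, 0.0, 0.9]
grip_width: 0.0116
grip_force: 0.8
```

```bash
python3 go.py .558,.052,.085,93.4
```

```text
38.1 [0.429  0.0443 0.0871] [179.91   0.    92.92] [1.7 0.  0.9] 0.0116 0.8
[0.0043, 0.5168, 0.0091] [0.0002, 0.0, -0.0013]
```

Emit:
play_rows:
  motion:
    - [[0,0.03,0,0,0,0,-1],[0,0.08,0,0,0,0,-1],[0,0.14,0,0,0,0,-1],[0,0.2,0,0,0,0,-1],[0.001,0.26,0,0,0,0,-1],[0.002,0.32,0,0,0,0,-1],[0.003,0.38,0,0,0,0,-1],[0.004,0.43,0,0,0,0,-1],[0.004,0.47,0,0,0,0,-1],[0.004,0.5,0,0,0,0,-1]]

```text
time_s: 39.1
ee_pos: [0.5541, 0.0514, 0.0871]
eef_rot: [3.141, 0.0, 1.622]
force: [-2.1, -2.4, 6.8]
grip_width: 0.0098
grip_force: 25.0
```

Emit:
play_rows:
  motion:
    - [[0,0.01,0,0,0,0,-1],[0,0.018,0,0,0,0,-1],[0,0.022,0,0,0,0,-1],[0,0.025,0,0,0,0,-1],[0,0.025,0,0,0,0,-1]]

```text
time_s: 39.6
ee_pos: [0.5572, 0.0516, 0.0869]
eef_rot: [-3.135, 0.001, 1.622]
force: [-22.1, -4.8, 19.8]
grip_width: 0.0101
grip_force: 25.0
```

Emit:
play_rows:
  motion:
    - [[0,-0.008,0,0,0,0,-1],[0,-0.008,0,0,0,0,-0.3],[0,-0.008,0,0,0,0,-0.15],[0,-0.008,0,0,0,0,-0.15],[0,-0.008,-0.15,0,0,0,-0.15],[0,-0.008,-0.3,0,0,0,-0.15],[0,-0.008,-0.5,0,0,0,-0.15],[0,-0.008,-0.6,0,0,0,-1],[0,-0.008,-0.65,0,0,0,-1],[0,-0.008,-0.65,0,0,0,-1]]

```text
time_s: 40.6
ee_pos: [0.5578, 0.052, 0.2496]
eef_rot: [3.14, -0.0, 1.622]
force: [-0.4, 0.7, -0.4]
grip_width: 0.0194
grip_force: 0.0
```

```bash
python3 - <<'E'
from h import *
for n in ['wrist','scene']:
    c,T=snap(n,n+'13.png'); W=cloud(c,T); f=c['frame'].astype(int); r,g,b=f[...,0],f[...,1],f[...,2];X,Y,Z=W[...,0],W[...,1],W[...,2]
    m=(g>80)&(g>r*1.8)&(g>b*1.5)&(Z>.12)&(Z<.145)
    for k,ce,a in comps(m,30): print('btn',ce,a,rect(W[k]),np.median(Z[k]))
    m=(Z>.078)&(Z<.1)&(f.min(-1)>110)&(X>.5)&(X<.65)&(abs(Y-.05)<.1)
    for k,ce,a in comps(m,50): print('handle',rect(W[k]))
E
python3 go.py .6695,-.057,.22,93 .6695,-.057,.155,93
```

```text
handle (array([0.574 , 0.0521]), array([ 47.2, 138.9]), -87.5)
btn [307.84563758 238.04026846] 149 (array([ 0.6693, -0.0577]), array([27.1, 28. ]), -27.4) 0.13683414839693042
handle (array([0.5767, 0.0503]), array([ 48.3, 139.3]), -86.1)
40.7 [0.5571 0.0519 0.2472] [-179.87   -0.     92.92] [ 0.7  0.3 -0.1] 0.0115 0.0
[-0.4579, 0.427, 0.1078] [-0.0004, -0.0, -0.0002]
[0.0, -0.0, 0.26] [0.0, 0.0, 0.0]
```

Emit:
play_rows:
  motion:
    - [[-0.458,0.426,0.1,0,0,0,-1],[-0.458,0.426,0.1,0,0,0,-1],[-0.458,0.426,0.1,0,0,0,-1],[-0.458,0.426,0.1,0,0,0,-1],[-0.458,0.426,0.2,0,0,0,-1],[-0.458,0.426,0.3,0,0,0,-1],[-0.458,0.426,0.34,0,0,0,-1],[-0.458,0.426,0.36,0,0,0,-1],[-0.458,0.426,0.36,0,0,0,-1]]

```text
time_s: 41.6
ee_pos: [0.6696, -0.0568, 0.1587]
eef_rot: [-3.141, -0.0, 1.622]
force: [0.9, -0.5, 0.9]
grip_width: 0.0003
grip_force: 0.0
```

Emit:
play_rows:
  motion:
    - [[0,0,0.01,0,0,0,-1],[0,0,0.02,0,0,0,-1],[0,0,0.03,0,0,0,-1],[0,0,0.04,0,0,0,-1],[0,0,0.045,0,0,0,-1],[0,0,0.05,0,0,0,-1],[0,0,0.05,0,0,0,-1]]

```text
time_s: 42.3
ee_pos: [0.6703, -0.057, 0.1499]
eef_rot: [3.138, 0.001, 1.622]
force: [-8.8, 1.1, 23.1]
grip_width: 0.0001
grip_force: 11.9
```

Emit:
play_rows:
  motion:
    - [[0,0,0.004,0,0,0,-1],[0,0,0.004,0,0,0,-1],[0,0,-0.1,0,0,0,-1],[0,0,-0.25,0,0,0,-1],[0,0,-0.4,0,0,0,-1],[0.2,-0.4,-0.45,0,0,0,-1],[0.2,-0.8,-0.45,0,0,0,-1],[0.2,-0.8,-0.45,0,0,0,-1],[0.2,-0.8,-0.45,0,0,0,-1]]

```text
time_s: 43.2
ee_pos: [0.4733, -0.018, 0.2582]
eef_rot: [-3.141, 0.0, 1.622]
force: [0.5, 0.2, 1.1]
grip_width: 0.0009
grip_force: 0.0
```

Run:
```python
from h import *
for n in ['wrist','scene']:
    c,T=snap(n,n+'14.png'); W=cloud(c,T); f=c['frame'].astype(int); r,g,b=f[...,0],f[...,1],f[...,2];X,Y,Z=W[...,0],W[...,1],W[...,2]
    m=(g>80)&(g>r*1.8)&(g>b*1.5)&(Z>.12)&(Z<.145)
    for k,ce,a in comps(m,30): print('btn',ce,a,rect(W[k]),np.median(Z[k]))
    m=(Z>.078)&(Z<.1)&(f.min(-1)>110)&(X>.5)&(X<.65)&(abs(Y-.05)<.1)
    for k,ce,a in comps(m,50): print('handle',rect(W[k]))
o=get_obs();print(o['ee_pos'],o['force'])
```

```text
btn [521.55813953 250.25415282] 602 (array([ 0.6662, -0.0545]), array([26.7, 27.8]), -71.9) 0.13684197204468396
handle (array([0.5741, 0.053 ]), array([ 45.5, 136.5]), -86.7)
btn [307.83221477 238.        ] 149 (array([ 0.6696, -0.0579]), array([27. , 28.9]), -28.9) 0.13650749795228212
handle (array([0.5716, 0.0508]), array([ 51.9, 138.5]), -81.0)
[ 0.47097934 -0.01757752  0.25879735] [ 1.05192456 -0.33689548 -0.27595555]
```

View pics/scene14.png

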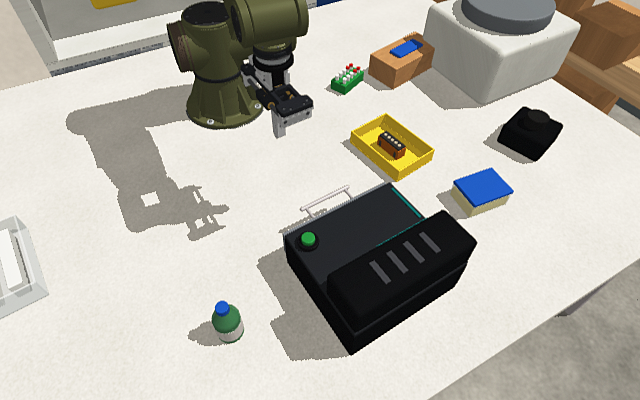

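The drawer is shut with its handle at (327,200), the button is back up at (308,238), and the spent cartridge is in the tray at (391,147). The arm is clear of everything.

```bash
python3 -c "
from station import workorder
print(workorder.hand_in())"
```

```text
the job is handed in; nothing more can be done
None
```

The job is handed in (no verdict came back): the spent cartridge is in the discard tray, all three fresh ones are in bays 0 to 2 with lids home, the drawer is shut, and the start button was pressed and released.

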